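# Air the seal dish beside the cryostat

### The job

Air the sealing ring in the dish with the blue lid: take the lid by its bar handle and raise its orange-marked edge first, tipping it ten to fifteen degrees while the plain edge opposite still rests on the dish, then lift the whole lid just clear, with a gap of one to two centimetres. Set it back down centred and closed, not dropped, and let go. Keep the dish where it stands and leave the dish with the green lid alone.

Things in the scene. Friction and masses are not known exactly. Their poses are not given: they have to be found in the camera images.
- lid_grip (a point): Centre of the white bar handle across the middle of the loose blue lid (80 g). Bar 56 mm long (x), 12 wide (y), 14 high, on two end posts 44 mm apart; its underside is 14 mm and this point 21 mm above the lid's top face, 25 mm above the lid's underside, which rests on the dish rim when closed. x points along the bar to its orange end and the orange-marked edge, z up.
- lid_plain_edge (a point): Bottom outer edge of the blue lid's skirt at its unmarked side: 53 mm towards -x from the lid's middle, 31 mm below lid_grip; same axes. The lid is a round plastic cap, 106 mm outer diameter, 4 mm thick, with a 3 mm thick skirt reaching 6 mm below its underside.
- dish_rim (a point): Centre of the mouth, level with the rim, of the steel dish under the blue lid; z up. The dish is loose, 500 g, 90 mm outer diameter, 18 mm high, walls 3 mm, and stands on the table. The lid's skirt (100 mm inner diameter) goes round it with 5 mm play all round. A black sealing ring lies in it.
- lid2_grip (a point): centre of the bar handle of the green lid on the other dish, a twin in all sizes, which is to be left alone.
There are look-alikes about, which are no part of the job. Of the things like the part that bears lid_grip, leave any that is pink; of the rest the smaller one is meant.

How it is judged:
By the outcome, as a careful person would: the job done as asked, in the order asked, and still so for the second after the job is handed in, with the robot touching nothing.
It also fails if it takes over 35 s, if anything falls off the work surface, if the arm or the gripper's body presses on something with over 40 N, if the wrist force passes 120 N, or if a joint passes its speed limit or range.

### The arm

A 7-joint arm with a two-finger parallel gripper is mounted at the origin on the work surface. World frame = base frame: x ahead of the robot, y to its left, z up, the work surface at z = 0. Lengths are in mm, angles in rad, forces in N, time in s.
With the tool pointing down it reaches from about 400 to 875 mm from the base axis. Payload 4.4 kg.
Tool frame: the origin (TCP) lies midway between the tips of the shut fingers; the grasp point (between the pads) lies 19 mm behind it; z points along the fingers, y is the direction in which the jaws open and shut (so a half turn about z gives the same grasp; the last joint's range is limited). The gripper opens to 85 mm and grips with 20 to 120 N. Pads are 22 mm wide; open, the fingers measure 114 mm over their backs; the gripper's body (76 mm by 85 mm) begins 54 mm behind the grasp point. The pads swing forward as they close: fully open they stand 13 mm farther back than shut.
Start: joints at [1.081, 0.628, 0.038, 1.517, -0.027, 0.996, -0.02], TCP at [267.326, -592.499, 231.313] pointing down, gripper open.
Joint ranges: [-3.06, 3.06], [-0.37, 2.12], [-1.25, 1.32], [0.18, 2.47], [-1.1, 4.24], [0.23, 1.98], [-2.94, 2.94]. Speed limits (rad/s): [2.57, 2.57, 3.14, 3.14, 3.14, 3.14, 3.14].

### API

Orientations are given as [roll, pitch, yaw] about the fixed x, y, z axes, in that order (R = Rz(yaw) Ry(pitch) Rx(roll)).
In Python, from cell import ctrl, vision gives the robot as it stands.
- The arm moves only by the tool play_rows, never from a script. Its arguments are lists of equal length, an entry for each row: "slide": the shift along the tool's x, y, z in mm, a list of three; "turn": the turn about the tool's z in rad; "fingers": the opening, from 0 (shut) to 1 (fully open). A call has 1 to 5 rows; each row is the pose to reach, as a shift and turn from the pose measured when the call began, along the tool's axes at that moment; what a row does not reach only later rows make up. A row lasts 1/8 s, in which the tool goes at most 62.5 mm and 10.7 degrees, less where a joint would pass 70% of its speed; a pose out of reach is approached as far as the arm can. A call with a gripper value outside its range is refused whole. The fingers move at their own pace and stop on an object; the grip force is fixed at half the most. Time passes only in rows, so rows that repeat a pose let the fingers close. It gives the time, the measured TCP pose, the force and the opening at its end, in the units of the state.
- ctrl.read_state(): the state, without advancing time (a new reading comes with each control period).
- vision.get_image(name): name is "scene" or "top" or "wrist"; returns (picture, depth): 400x640x3 uint8, blue, green, red; 400x640 float32, mm along the optical axis (not along the pixel's ray), 0 where there is no reading.
- vision.camera_params(name): a dict with "fx", "fy", "cx", "cy" (pixels), "position" and "rotation" of the camera in the world. Camera axes: x right, y up, looking along -z (the intrinsics and any distortion apply to the point x, -y, -z); pixel columns grow to the right and rows downward; lengths in mm; the calibration is good to about 2 mm. A picture is of the moment at which its call begins: read the wrist's pose just before it. camera_params takes no time and is no camera call; for the wrist camera it gives the pose at the moment of the call.
- ctrl.finish_job(): hands the job in, once; it reports no verdict.
The state is a dict: "clock": time; "qpos": joint angles; "qd": joint speeds; "tau": joint torques, N m; "eef_pos": TCP position; "tool_rot": TCP orientation; "force": force on the tool from outside, world axes, zero at the start; "torque": the same for the moment, N m; "width": finger opening in mm.
Only numpy, scipy, OpenCV 4.12 (cv2) and the standard library are available. Lean on these libraries where they do the work, as an engineer would, in place of code of your own. Each camera call takes 0.05 s, during which the arm holds its last target.

## Working session

There is one attempt and no reset: what is moved stays moved. The work goes in short steps, Python scripts to look and compute and a tool call to move; the robot and the scene stay as the last step left them, time stands still between calls to the robot, and variables do not carry over. Pictures are saved under pics/ and viewed, and the job is handed in when it is done.

Besides the shell and the picture viewer there is one more tool, called after "Request:" by a JSON object that holds its "api" and its "payload", one argument or row to a line. play_rows: Moves the arm, as the interface text tells. Its arguments: {"type":"object","properties":{"slide":{"type":"array"},"turn":{"type":"array"},"fingers":{"type":"array"}},"required":["slide","turn","fingers"]}

```bash
ls; mkdir -p pics
cat > h.py <<'E'
import numpy as np, cv2
from cell import ctrl, vision
def snap(name,fn):
    p=vision.camera_params(name); im,d=vision.get_image(name)
    cv2.imwrite('pics/'+fn+'.png',im); np.savez('pics/'+fn+'.npz',im=im,d=d,**{k:np.array(v) for k,v in p.items() if k in('fx','fy','cx','cy','position','rotation')})
    return im,d,p
def rot(p):
    R=np.array(p['rotation'],float)
    if R.shape==(3,3): return R
    from scipy.spatial.transform import Rotation as S
    return S.from_euler('xyz',R).as_matrix()
def world(u,v,z,p):
    c=np.array([(u-p['cx'])*z/p['fx'],-(v-p['cy'])*z/p['fy'],-z])
    return rot(p)@c+np.array(p['position'])
def cloud(d,p):
    v,u=np.indices(d.shape); 
    c=np.stack([(u-p['cx'])*d/p['fx'],-(v-p['cy'])*d/p['fy'],-d],-1)
    return c@rot(p).T+np.array(p['position'])
E
python3 - <<'E'
from h import *
s=ctrl.read_state();print(s)
for n in('scene','top','wrist'):
    im,d,p=snap(n,n+'0');print(n,p)
E
```

```text
pics
{'clock': 0.0, 'qpos': array([ 1.08119141,  0.62936062,  0.03843463,  1.51839017, -0.02703125,
        0.99625958, -0.02000129]), 'qd': array([ 6.33464747e-04,  5.58298550e-04,  9.16577845e-06,  7.72066718e-04,
        8.05624799e-04, -5.05708874e-05,  8.15321608e-04]), 'tau': array([ 3.30866433e-04, -5.63388205e+01,  1.22593705e+00, -1.93443131e+01,
        1.08142468e-02,  1.04474032e-02,  6.90849788e-06]), 'eef_pos': array([ 267.08144122, -591.90717062,  230.37244903]), 'tool_rot': array([-3.13969234e+00, -4.39471566e-06,  4.23792040e-01]), 'force': array([-0.55808345,  0.20233872,  0.84586278]), 'torque': array([-0.01403025,  0.03517358, -0.00887176]), 'width': 85.2921460092043}
scene {'fx': 424.80864266917985, 'fy': 424.80864266917985, 'cx': 326.7882228317764, 'cy': 201.02603265090414, 'position': array([ 954.29552744, -733.87813278,  607.36370786]), 'rotation': array([1.01626827, 0.00245491, 0.55917961])}
top {'fx': 415.3531655029205, 'fy': 415.3531655029205, 'cx': 326.43169973992366, 'cy': 193.14898020063677, 'position': array([384.11577977, -12.56796106, 862.33055766]), 'rotation': array([ 0.13314679, -0.02400004, -1.54528143])}
wrist {'fx': 290.80777566815345, 'fy': 290.80777566815345, 'cx': 321.9428991144193, 'cy': 199.13561799097752, 'position': array([ 332.43817954, -562.47380213,  374.06805962]), 'rotation': array([-0.28162161,  0.00178192, -1.14660295])}
```

View pics/top0.png

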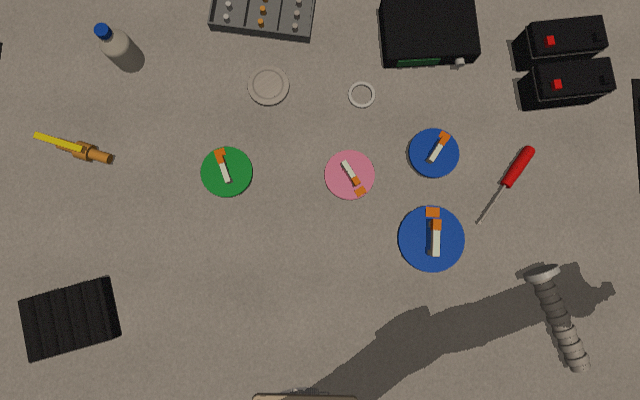

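View pics/scene0.png

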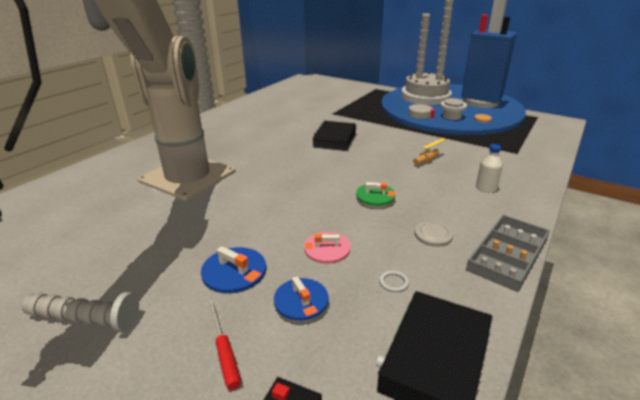

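View pics/wrist0.png

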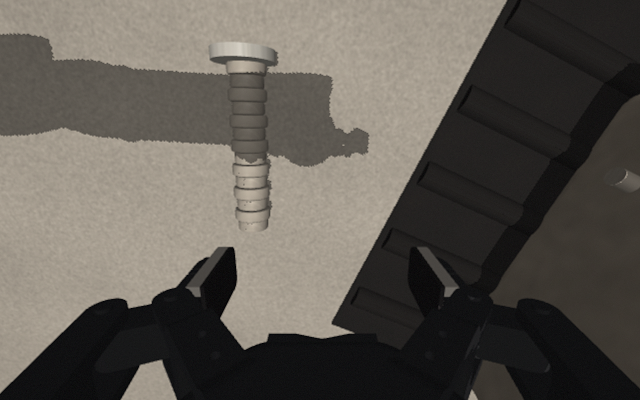

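Top view candidates: small blue lid at (433,153), larger blue lid at (431,239), pink at (349,175) and green at (226,172). By the description, the small blue one at (433,153) is meant. I'll check it in a crop and measure it.

Run:
```python
from h import *
out=[]
for n in('top','scene'):
    z=np.load(f'pics/{n}0.npz');im=z['im'];d=z['d'];p={k:z[k] for k in('fx','fy','cx','cy','position','rotation')}
    W=cloud(d,p)
    box=(395,465,110,285) if n=='top' else (190,335,235,325)
    a,b,c,e=box
    if n=='top':
        out=cv2.resize(im[110:200,390:480],None,fx=6,fy=6,interpolation=cv2.INTER_CUBIC);cv2.imwrite('pics/crop_top.png',out)
    else: cv2.imwrite('pics/crop_scene.png',cv2.resize(im[235:330,190:340],None,fx=5,fy=5,interpolation=cv2.INTER_CUBIC))
    hsv=cv2.cvtColor(im,cv2.COLOR_BGR2HSV)
    m=((hsv[...,0]>95)&(hsv[...,0]<125)&(hsv[...,1]>150)).astype(np.uint8); mm=np.zeros_like(m);mm[c:e,a:b]=m[c:e,a:b]
    k,l,st,ce=cv2.connectedComponentsWithStats(mm)
    for i in range(1,k):
        if st[i,4]>200:
            P=W[(l==i)&(d>0)]
            print(n,'blue',ce[i],st[i],np.median(P,0),P.min(0),P.max(0))
    mo=((hsv[...,0]>5)&(hsv[...,0]<20)&(hsv[...,1]>150)).astype(np.uint8);mm=np.zeros_like(m);mm[c:e,a:b]=mo[c:e,a:b]
    k,l,st,ce=cv2.connectedComponentsWithStats(mm)
    for i in range(1,k):
        if st[i,4]>5:
            P=W[(l==i)&(d>0)];print(n,'orange',ce[i],st[i,4],np.median(P,0),P.max(0))
    mw=((hsv[...,1]<60)&(hsv[...,2]>150)).astype(np.uint8);mm=np.zeros_like(m);mm[c:e,a:b]=mw[c:e,a:b]
    k,l,st,ce=cv2.connectedComponentsWithStats(mm)
    for i in range(1,k):
        if st[i,4]>15:
            P=W[(l==i)&(d>0)];print(n,'white',ce[i],st[i,4],np.median(P,0),P.max(0))
```

```text
top blue [432.38209877 153.77839506] [ 408  129   51   49 1620] [ 586.02006507 -245.78470897   20.57039008] [ 537.37282889 -303.04733847   12.6920375 ] [ 640.90172138 -198.95269165   25.78003982]
top blue [429.78747361 240.30436312] [ 398  206   67   66 2842] [ 407.10963969 -236.39265854   11.72116817] [ 345.1466267  -315.01890087   -2.16792276] [ 477.56992403 -178.36760036   16.55130352]
top orange [443.35514019 137.55140187] 107 [ 621.10898905 -266.47497972   24.41499776] [ 635.81936403 -254.19974592   51.04382124]
top orange [432.  211.5] 118 [ 466.38217891 -248.99318191   12.78683878] [ 475.82620531 -235.74043494   17.27227388]
top orange [435.42990654 224.07476636] 107 [ 438.53641596 -245.3097497    48.56080599] [ 448.55952776 -239.12431984   51.96264935]
top white [435.73684211 152.24210526] 95 [ 583.43829704 -248.03491538   48.54218979] [ 600.90752832 -235.70063363   51.84370922]
top white [435.97252747 243.21428571] 182 [ 401.28345899 -246.45476115   47.9083424 ] [ 426.66222342 -239.60610763   51.87430776]
scene blue [230.48937583 272.30212483] [ 202  248   64   44 1506] [ 42
[... 636 characters left out ...]
1779] [ 453.77497911 -244.06576888   51.34808254]
scene orange [252.15789474 275.60526316] 76 [ 468.78361828 -252.32041372   13.44229241] [ 477.9536866  -238.6985916    15.87495164]
scene orange [304.54054054 294.7027027 ] 74 [ 614.29956786 -268.78158723   49.10185039] [ 620.30667533 -258.07678963   52.29687545]
scene orange [309.79661017 310.3220339 ] 59 [ 628.62100421 -275.76104505   22.18759086] [ 637.76414723 -265.74698568   24.97806332]
scene white [255.38823529 279.82927807] 7480 [ 478.76874901 -246.53717563   -0.63226547] [674.58880655 -54.9987823   52.0432746 ]
scene white [328.65151515 237.36363636] 66 [548.79582565 -79.62610263  35.82433588] [560.24176967 -68.34469904  38.73706476]
```

View pics/crop_top.png

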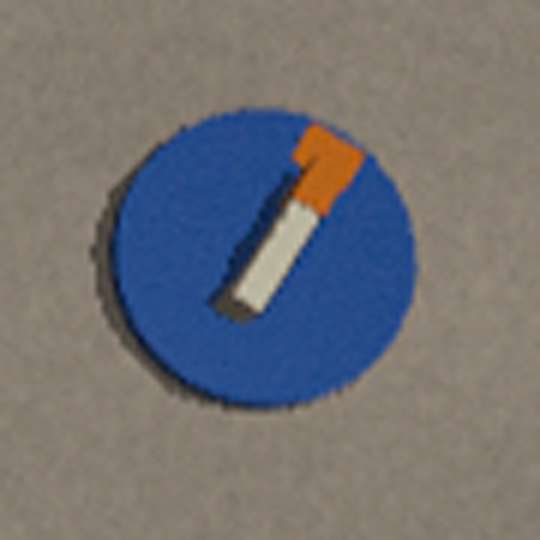

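View pics/crop_scene.png

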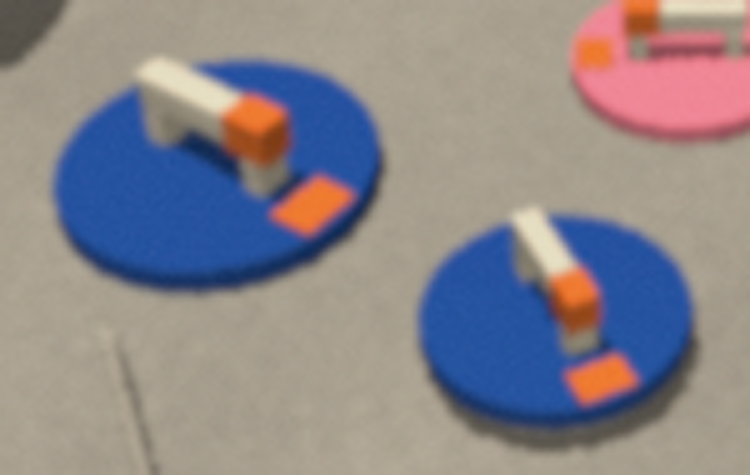

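The crops show the small blue lid raised on a dish, with its top at z≈22 as expected. The large one lies on the table at about 12–16 mm, so it's the look-alike. Next I'll fit the lid's circle and bar axis.

```bash
cat >> h.py <<'E'
def ray(uv,h,p):
    uv=np.atleast_2d(uv).astype(float); c=np.stack([(uv[:,0]-p['cx'])/p['fx'],-(uv[:,1]-p['cy'])/p['fy'],-np.ones(len(uv))],-1)@rot(p).T
    o=np.array(p['position']); t=(h-o[2])/c[:,2]; return o+c*t[:,None]
def load(fn):
    z=np.load(f'pics/{fn}.npz'); return z['im'],z['d'],{k:z[k] for k in('fx','fy','cx','cy','position','rotation')}
E
python3 - <<'E'
from h import *
for n,box in(('top',(395,475,115,195)),('scene',(265,335,268,328))):
    im,d,p=load(n+'0'); W=cloud(d,p);a,b,c,e=box
    hsv=cv2.cvtColor(im,cv2.COLOR_BGR2HSV);H,S=hsv[...,0],hsv[...,1]
    blue=(H>95)&(H<125)&(S>150); org=(H>5)&(H<20)&(S>150)&(hsv[...,2]>120)
    R=np.zeros(blue.shape,bool);R[c:e,a:b]=True
    # disc: blue+orange with depth 18..30 -> ray at z=22
    m=((blue|org|(W[...,2]>17))&R&(W[...,2]<60)).astype(np.uint8)
    cs,_=cv2.findContours(m,cv2.RETR_EXTERNAL,cv2.CHAIN_APPROX_NONE); q=max(cs,key=cv2.contourArea)[:,0,:]
    P=ray(q,22,p)[:,:2]
    ctr,r=cv2.minEnclosingCircle(P.astype(np.float32)); print(n,'circle',ctr,r,'fitEllipse',cv2.fitEllipse(P.astype(np.float32)))
    # bar top
    mb=R&(W[...,2]>42)&(W[...,2]<58)&~blue
    v,u=np.nonzero(mb);Q=ray(np.c_[u,v],50,p)[:,:2].astype(np.float32)
    print(' bar',len(Q),Q.mean(0),cv2.minAreaRect(Q), np.median(W[mb][:,2]))
    vx,vy,x0,y0=cv2.fitLine(Q,cv2.DIST_L2,0,.01,.01).ravel();print(' yaw',np.degrees(np.arctan2(vy,vx)))
    mo=org&R&(W[...,2]<35)&(W[...,2]>15); v,u=np.nonzero(mo);print(' edge mark',ray(np.c_[u,v],22,p).mean(0))
E
```

```text
top circle (589.0639038085938, -250.5736083984375) 53.34714889526367 fitEllipse ((588.9114990234375, -250.65513610839844), (103.52880096435547, 104.30794525146484), 33.93852996826172)
 bar 179 [ 589.3375  -251.05899] ((589.06298828125, -250.7647705078125), (12.873974800109863, 59.19623947143555), 57.59622573852539) 48.52404506468724
 yaw -32.16672
 edge mark [ 627.72178291 -273.18131447   22.        ]
scene circle (592.535400390625, -256.3414611816406) 57.01790237426758 fitEllipse ((594.5630493164062, -257.25518798828125), (103.7582778930664, 108.71156311035156), 39.43635559082031)
 bar 177 [ 597.56464 -259.97736] ((597.196044921875, -259.61199951171875), (15.20816421508789, 63.51710891723633), 59.06405258178711) 48.80898437135022
 yaw -31.043198
 edge mark [ 628.61462982 -275.38427806   22.        ]
```

Request:
{"api": "play_rows", "payload": {
  "slide": [
    [50, -17, 0],
    [105, -36, 0],
    [160, -55, 0],
    [215, -74, 0],
    [270, -93, 0]
  ],
  "turn": [0.1, 0.25, 0.4, 0.55, 0.7],
  "fingers": [1, 1, 1, 0.8, 0.6]
}}

```text
clock: 0.78
eef_pos: [476.1, -394.7, 230.5]
tool_rot: [-3.14, 0.001, -0.281]
force: [0.5, -1.0, -0.3]
width: 52.4
```

```bash
cat >> h.py <<'E'
def rel(target,yaw=None):
    from scipy.spatial.transform import Rotation as S
    s=ctrl.read_state();R=S.from_euler('xyz',s['tool_rot']).as_matrix()
    d=R.T@(np.array(target)-s['eef_pos'])
    print('clk %.2f'%s['clock'],'pos',s['eef_pos'].round(1),'rot',s['tool_rot'].round(4),'w %.2f'%s['width'],'F',s['force'].round(2),'T',s['torque'].round(3),'-> slide',d.round(1), 'turn',None if yaw is None else round(s['tool_rot'][2]-yaw,3))
E
python3 -c "
from h import *
rel([611.8,-265.1,130],np.radians(-32.3))"
```

```text
clk 0.78 pos [ 476.1 -394.7  230.5] rot [-3.1404e+00  1.2000e-03 -2.8120e-01] w 52.42 F [ 0.47 -0.96 -0.26] T [-0.054 -0.017  0.002] -> slide [  94.5 -162.1  100.6] turn 0.283
```

Request:
{"api": "play_rows", "payload": {
  "slide": [
    [25, -45, 20],
    [50, -88, 45],
    [72, -125, 70],
    [88, -152, 92],
    [94.5, -162, 100.5]
  ],
  "turn": [0.1, 0.2, 0.283, 0.283, 0.283],
  "fingers": [0.5, 0.5, 0.5, 0.5, 0.5]
}}

```text
clock: 1.4
eef_pos: [612.4, -262.1, 128.1]
tool_rot: [-3.14, 0.005, -0.561]
force: [-0.4, -0.2, -0.1]
width: 42.8
```

```bash
python3 -c "
from h import *
rel([611.8,-265.1,60],np.radians(-32.3))
snap('wrist','w1')"
```

```text
clk 1.40 pos [ 612.4 -262.1  128.1] rot [-3.1401  0.0046 -0.5606] w 42.75 F [-0.44 -0.21 -0.15] T [ 0.005  0.054 -0.   ] -> slide [ 1.4  3.  68.1] turn 0.003
```

View pics/w1.png

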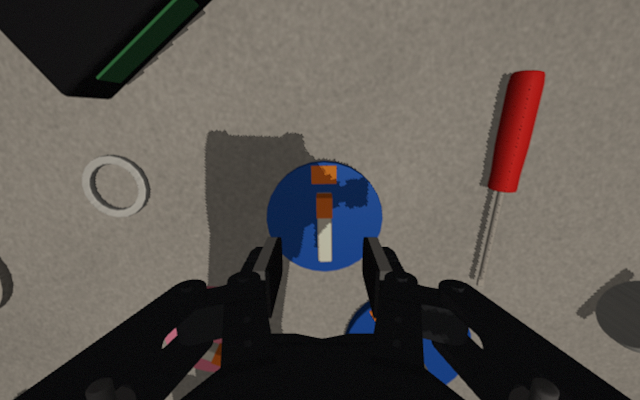

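The wrist view shows the small blue lid under the tool: bar near (324,228) running up the picture, orange edge mark at (324,174). I'll measure it again from here.

```bash
cat >> h.py <<'E'
def meas(im,d,p,box,ring=True):
    W=cloud(d,p);a,b,c,e=box
    hsv=cv2.cvtColor(im,cv2.COLOR_BGR2HSV);H,S=hsv[...,0],hsv[...,1]
    R=np.zeros(H.shape,bool);R[c:e,a:b]=True
    blue=(H>95)&(H<125)&(S>120); org=(H>5)&(H<20)&(S>140)
    print('blue z',np.median(W[blue&R&(d>0)][:,2]))
    m=(blue|org)&R
    cs,_=cv2.findContours(m.astype(np.uint8),cv2.RETR_EXTERNAL,cv2.CHAIN_APPROX_NONE); q=max(cs,key=cv2.contourArea)[:,0,:]
    P=ray(q,22,p)[:,:2].astype(np.float32);print('circle',cv2.minEnclosingCircle(P),cv2.fitEllipse(P))
    mb=R&(W[...,2]>44)&(W[...,2]<56)&~blue
    v,u=np.nonzero(mb);Q=ray(np.c_[u,v],50,p)[:,:2].astype(np.float32)
    vx,vy=cv2.fitLine(Q,cv2.DIST_L2,0,.01,.01).ravel()[:2]
    print('bar',len(Q),cv2.minAreaRect(Q),'yaw',np.degrees(np.arctan2(vy,vx)),'z',np.median(W[mb][:,2]))
    mo=org&R&(W[...,2]<35)&(W[...,2]>12); v,u=np.nonzero(mo)
    if len(u): print('mark',ray(np.c_[u,v],22,p).mean(0))
E
python3 -c "
from h import *
im,d,p=load('w1')
meas(im,d,p,(262,390,155,275))"
```

```text
blue z 23.10904076577785
circle ((595.16943359375, -251.13671875), 53.35834503173828) ((595.4140625, -251.9049530029297), (101.35233306884766, 105.09351348876953), 49.161827087402344)
bar 980 ((595.4312744140625, -251.60745239257812), (12.106903076171875, 58.13350296020508), 58.40681838989258) yaw -30.893856 z 51.115264017809764
mark [ 630.00569165 -273.16505495   22.        ]
```

Request:
{"api": "play_rows", "payload": {
  "slide": [
    [2, 1.5, 20],
    [3, 1.5, 40],
    [3, 1.5, 55],
    [3, 1.5, 55]
  ],
  "turn": [0, 0, 0, 0],
  "fingers": [0.5, 0.5, 0.5, 0.5]
}}

```text
clock: 1.95
eef_pos: [612.8, -264.9, 71.1]
tool_rot: [-3.14, 0.007, -0.562]
force: [1.1, 0.3, -0.3]
width: 42.8
```

```bash
python3 -c "
from h import *
rel([611.8,-265.1,60],np.radians(-31.3))
im,d,p=snap('wrist','w2')
cv2.imwrite('pics/w2c.png',cv2.resize(im[130:340,200:450],None,fx=2.8,fy=2.8))
meas(im,d,p,(230,420,120,300))
im,d,p=snap('top','t2');print('top');meas(im,d,p,(395,475,115,195))
"
```

```text
clk 1.95 pos [ 612.8 -264.9   71.1] rot [-3.1405  0.0075 -0.5619] w 42.82 F [ 1.08  0.29 -0.26] T [-0.032 -0.007  0.038] -> slide [-0.7  0.7 11.1] turn -0.016
blue z 23.090252073968287
circle ((593.9230346679688, -252.60696411132812), 53.864402770996094) ((599.8201904296875, -255.38702392578125), (93.79711151123047, 97.65877532958984), 63.19624710083008)
bar 1471 ((598.0357055664062, -253.62362670898438), (12.46158504486084, 53.303977966308594), 58.33718490600586) yaw -31.517544 z 51.119910482689136
mark [ 629.40525795 -272.99555856   22.        ]
top
blue z 20.325480248116378
circle ((600.0097045898438, -221.43173217773438), 42.0567741394043) ((603.00830078125, -213.56695556640625), (22.48150634765625, 84.05602264404297), 68.40421295166016)Traceback (most recent call last):
  File "<string>", line 7, in <module>
    im,d,p=snap('top','t2');print('top');meas(im,d,p,(395,475,115,195))
                                         ~~~~^^^^^^^^^^^^^^^^^^^^^^^^^^
  File "h.py", line 40, in meas
    vx,vy=cv2.fitLine(Q,cv2.DIST_L2,0,.01,.01).ravel()[:2]
          ~~~~~~~~~~~^^^^^^^^^^^^^^^^^^^^^^^^^
cv2.error: OpenCV(4.12.0) /io/opencv/modules/imgproc/src/linefit.cpp:50: error: (-215:Assertion failed) count > 0 in function 'fitLine2D_wods'
```

View pics/w2c.png

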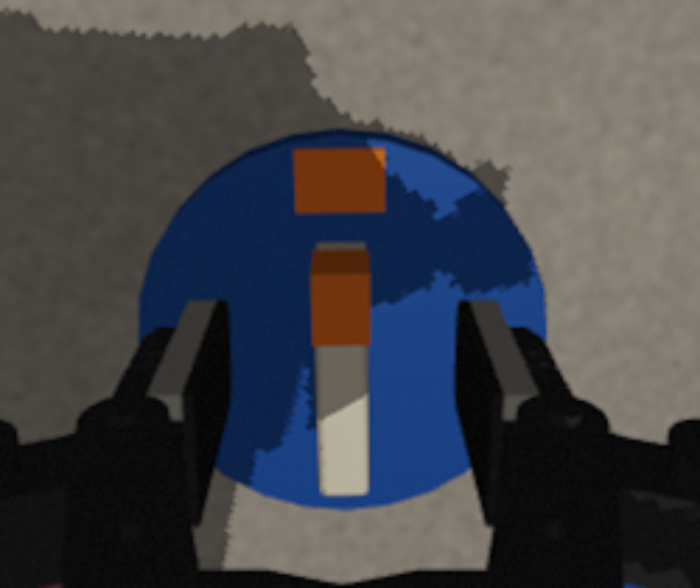

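```bash
python3 -c "
from h import *
from scipy.spatial.transform import Rotation as S
im,d,p=load('w2');W=cloud(d,p)
R=S.from_euler('xyz',[-3.1405,.0075,-.5619]).as_matrix();T=(W-np.array([612.8,-264.9,71.1]))@R
for name,(a,b,c,e) in dict(L=(255,282,236,290),Rt=(362,390,236,290)).items():
    m=np.zeros(d.shape,bool);m[c:e,a:b]=True;m&=(d>0)&(T[...,2]>-70)&(T[...,2]<15)
    P=T[m];print(name,len(P),np.percentile(P,[1,5,50,95,99],axis=0).round(1))
    for z in range(-60,10,8):
        q=P[(P[:,2]>=z)&(P[:,2]<z+8)]
        if len(q):print(z,len(q),q.min(0).round(1),q.max(0).round(1))
mb=(W[...,2]>44)&(W[...,2]<56);m=np.zeros(d.shape,bool);m[200:320,300:345]=True;P=T[mb&m];print('bar tool',P.min(0),P.max(0),np.median(P,0))
# rows of bar in column 321
for v in range(210,345,4): print(v,W[v,322].round(1),T[v,322].round(1),im[v,322])
"
```

```text
L 1274 [[ -9.2 -33.2 -53.3]
 [ -5.1 -31.2 -48.5]
 [ 10.2 -24.  -27.5]
 [ 12.1 -22.6  -8.5]
 [ 12.7 -22.5  -4.9]]
-60 29 [ 11.6 -25.1 -55. ] [ 13.  -22.5 -52.2]
-52 65 [  6.5 -26.8 -51.9] [ 13.1 -23.5 -44.3]
-44 283 [  1.6 -28.7 -43.9] [ 12.6 -22.4 -36.1]
-36 239 [ -3.6 -29.3 -36. ] [ 12.1 -22.5 -28. ]
-28 249 [ -9.4 -32.4 -28. ] [ 12.1 -22.4 -20. ]
-20 246 [-11.  -34.3 -20. ] [ 11.8 -22.5 -12. ]
-12 157 [-10.9 -34.5 -12. ] [ 11.7 -22.6  -4. ]
-4 6 [  1.5 -22.8  -4. ] [  5.5 -22.6  -2.7]
Rt 1315 [[ -9.2  19.8 -53.8]
 [ -4.9  19.9 -49.1]
 [ 10.2  21.3 -27.7]
 [ 12.3  28.9  -8.5]
 [ 12.8  31.   -5.3]]
-60 33 [ 11.3  19.9 -55.5] [ 13.1  22.7 -52.2]
-52 80 [  6.2  20.9 -52. ] [ 13.3  24.4 -44. ]
-44 293 [  0.4  19.8 -44. ] [ 12.5  26.4 -36.1]
-36 243 [ -4.9  19.7 -35.9] [ 12.4  26.6 -28.1]
-28 250 [ -9.   19.7 -27.9] [ 11.9  30.2 -20. ]
-20 246 [-10.7  19.7 -20. ] [ 12.1  32.  -12. ]
-12 163 [-10.6  19.8 -12. ] [11.8 32.5 -4.1]
-4 7 [-0.6 19.9 -3.7] [ 5.2 20.2 -2.9]
bar tool [-50.6906655   -7.98068214  18.12176359] [ 6.67279761  4.89311019 27.02636312] [-17.86916189  -1.70840782  20.15201
[... 1375 characters left out ...]
9.2   51.2] [-46.4  -1.1  20.3] [155 175 181]
306 [ 570.8 -237.2   50.3] [-50.1  -1.1  21.2] [141 151 156]
310 [ 550.5 -224.4   22.9] [-74.   -1.   48.8] [131  63  22]
314 [ 533.3 -213.5    1.6] [-94.1  -1.   70.2] [108 119 125]
318 [ 529.8 -211.4    1.7] [-98.2  -1.   70.2] [105 115 122]
322 [ 5.254e+02 -2.086e+02  4.000e-01] [-103.4   -1.    71.5] [113 123 130]
326 [ 5.219e+02 -2.064e+02  5.000e-01] [-107.5   -1.    71.5] [111 122 128]
330 [ 519.9 -205.1    2.6] [-109.9   -1.    69.3] [111 122 129]
334 [ 5.144e+02 -2.017e+02  1.000e-01] [-116.4   -1.    71.9] [108 118 125]
338 [ 511.9 -200.1    1.5] [-119.4   -1.    70.5] [74 81 86]
342 [ 623.2 -270.2  148.7] [ 11.   -1.2 -77.7] [12 11  8]
```

The pads and the bar are in the same wrist picture. Pad mid-plane is at y≈-1.35, bar at y≈-1.5, and bar centre at tool x≈-22. The tool can't be pitched, so the lid has to turn within a light pinch at the orange end of the bar. I'll go down with a small overlap there.

Request:
{"api": "play_rows", "payload": {
  "slide": [
    [5, -0.1, 12],
    [8, -0.1, 22],
    [8, -0.1, 27],
    [8, -0.1, 27],
    [8, -0.1, 27]
  ],
  "turn": [-0.01, -0.01, -0.01, -0.01, -0.01],
  "fingers": [0.4, 0.3, 0.22, 0.18, 0.17]
}}

```text
clock: 2.68
eef_pos: [621.2, -269.4, 46.1]
tool_rot: [-3.14, 0.004, -0.551]
force: [0.1, 0.3, -0.8]
width: 14.6
```

```bash
python3 -c "
from h import *
rel([611.8,-265.1,44],np.radians(-31.5))
im,d,p=snap('wrist','w3')
cv2.imwrite('pics/w3c.png',cv2.resize(im[130:340,200:450],None,fx=2.8,fy=2.8))
im,d,p=snap('scene','s3')
cv2.imwrite('pics/s3c.png',cv2.resize(im[210:350,200:400],None,fx=4,fy=4))
"
```

```text
clk 2.67 pos [ 621.2 -269.4   46.1] rot [-3.1399  0.0037 -0.5513] w 14.62 F [ 0.12  0.28 -0.84] T [-0.002 -0.022 -0.021] -> slide [-10.3   1.3   2.1] turn -0.002
```

View pics/w3c.png

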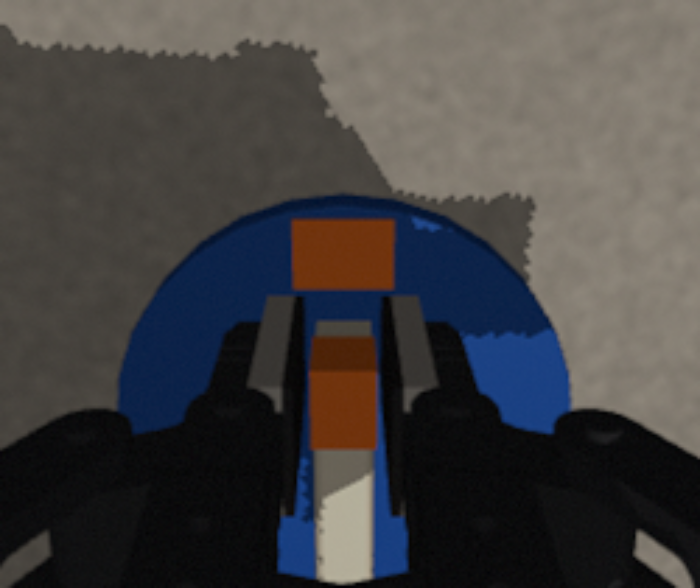

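View pics/s3c.png

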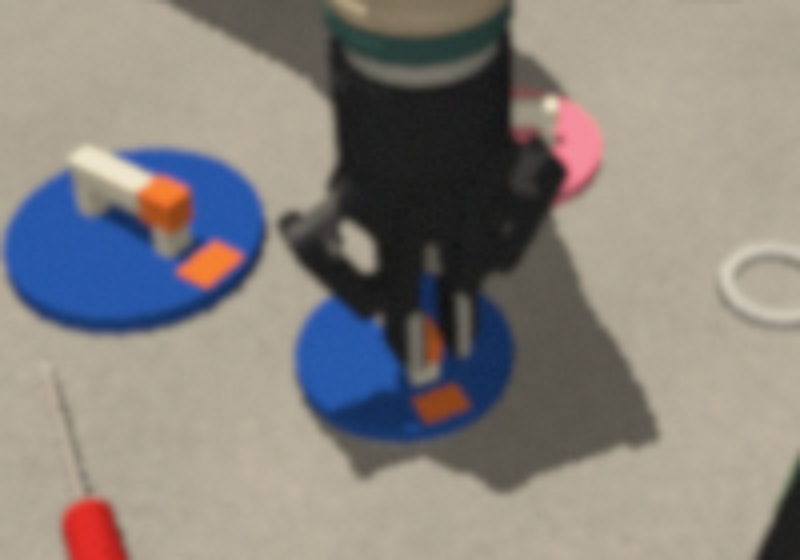

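Request:
{"api": "play_rows", "payload": {
  "slide": [
    [0, 0, 1],
    [0, 0, 1],
    [0, 0, 1],
    [0, 0, 1]
  ],
  "turn": [0, 0, 0, 0],
  "fingers": [0.15, 0.143, 0.138, 0.138]
}}

```text
clock: 3.28
eef_pos: [621.4, -269.5, 45.4]
tool_rot: [-3.14, 0.003, -0.551]
force: [0.2, -1.1, 1.0]
width: 11.7
```

```bash
python3 -c "
from h import *
rel([621.2,-269.4,46],np.radians(-31.5))"
```

```text
clk 3.27 pos [ 621.4 -269.5   45.4] rot [-3.1398  0.0032 -0.5513] w 11.69 F [ 0.24 -1.14  1.  ] T [-0.077  0.078 -0.007] -> slide [-0.2  0.  -0.6] turn -0.001
```

Request:
{"api": "play_rows", "payload": {
  "slide": [
    [0, 0, 0],
    [0, 0, 0],
    [-0.8, 0, -2],
    [-1.8, 0, -4],
    [-1.8, 0, -4]
  ],
  "turn": [0, 0, 0, 0, 0],
  "fingers": [0.135, 0.132, 0.132, 0.132, 0.132]
}}

```text
clock: 3.9
eef_pos: [619.8, -268.5, 49.5]
tool_rot: [-3.14, 0.003, -0.551]
force: [0.2, 0.7, -0.5]
width: 11.5
```

```bash
cat >> h.py <<'E'
def tilt(fn,box=(200,440,130,300)):
    im,d,p=snap('wrist',fn); W=cloud(d,p);a,b,c,e=box
    hsv=cv2.cvtColor(im,cv2.COLOR_BGR2HSV);H,S=hsv[...,0],hsv[...,1]
    m=np.zeros(H.shape,bool);m[c:e,a:b]=True
    m&=(((H>95)&(H<125)&(S>120)))&(W[...,2]>8)&(W[...,2]<75)
    m=cv2.erode(m.astype(np.uint8),np.ones((5,5)))>0
    P=W[m]
    for _ in range(4):
        A=np.c_[P[:,:2]-[597,-252.5],np.ones(len(P))];x,*_=np.linalg.lstsq(A,P[:,2],rcond=None);r=P[:,2]-A@x;P=P[abs(r)<max(2*r.std(),1)]
    u=np.array([np.cos(-.55),np.sin(-.55)]);v=np.array([-u[1],u[0]])
    print('n',len(P),'tilt u %.1f v %.1f deg'%(np.degrees(np.arctan(x[:2]@u)),np.degrees(np.arctan(x[:2]@v))),'top z at old centre %.1f, at -45u %.1f'%(x[2],x[2]-45*x[:2]@u),'rms %.2f'%r.std())
    cv2.imwrite(f'pics/{fn}c.png',cv2.resize(im[130:340,200:450],None,fx=2.8,fy=2.8))
E
python3 -c "
from h import *
rel([621.2,-269.4,46],np.radians(-31.5))
tilt('w4')"
```

```text
clk 3.90 pos [ 619.8 -268.5   49.5] rot [-3.1398  0.0032 -0.5512] w 11.46 F [ 0.23  0.71 -0.52] T [-0.022 -0.015  0.009] -> slide [1.7 0.1 3.5] turn -0.001
n 3861 tilt u 3.3 v -0.1 deg top z at old centre 25.9, at -45u 23.3 rms 0.48
```

View pics/w4c.png

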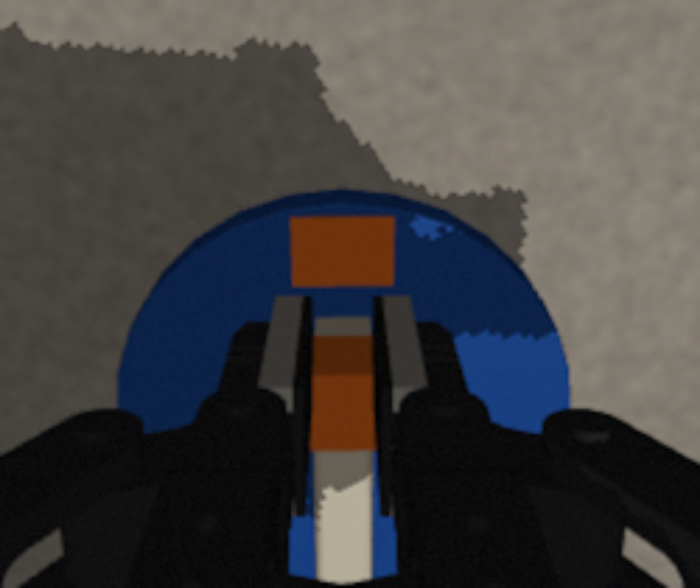

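The light pinch works: tilt is 3.3° and the plain edge is still at rim height. Carrying on along the arc.

Request:
{"api": "play_rows", "payload": {
  "slide": [
    [-0.9, 0, -2],
    [-1.9, 0, -4],
    [-2.9, 0, -6],
    [-3.9, 0, -8],
    [-4.4, 0, -9]
  ],
  "turn": [0, 0, 0, 0, 0],
  "fingers": [0.132, 0.132, 0.132, 0.132, 0.132]
}}

```text
clock: 4.58
eef_pos: [616.1, -266.2, 58.7]
tool_rot: [-3.14, 0.003, -0.551]
force: [-0.4, -0.7, -1.1]
width: 11.7
```

```bash
python3 -c "
from h import *
rel([621.2,-269.4,46],np.radians(-31.5))
tilt('w5')
im,d,p=snap('scene','s5')
cv2.imwrite('pics/s5c.png',cv2.resize(im[210:350,200:400],None,fx=4,fy=4))"
```

```text
clk 4.58 pos [ 616.1 -266.2   58.7] rot [-3.1398e+00  3.1000e-03 -5.5120e-01] w 11.67 F [-0.37 -0.65 -1.14] T [-0.006 -0.043  0.002] -> slide [ 6.1  0.1 12.6] turn -0.001
n 4216 tilt u 8.9 v 0.0 deg top z at old centre 33.5, at -45u 26.4 rms 0.47
```

View pics/s5c.png

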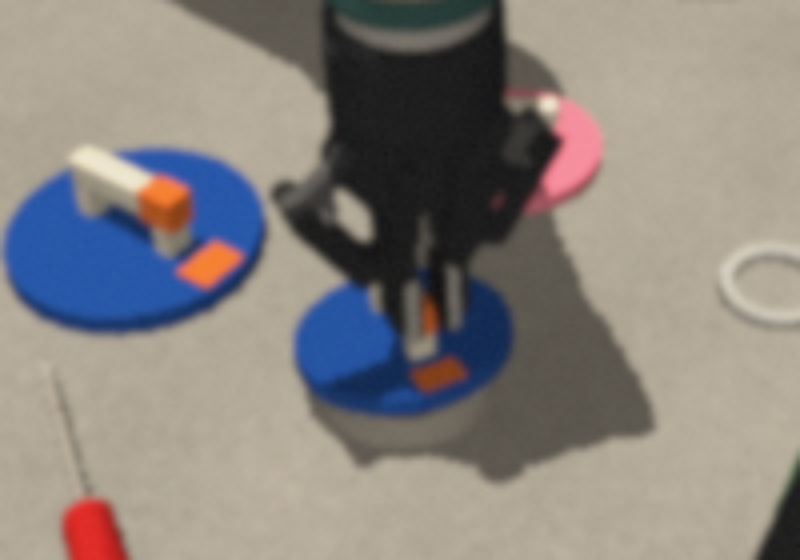

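View pics/w5c.png

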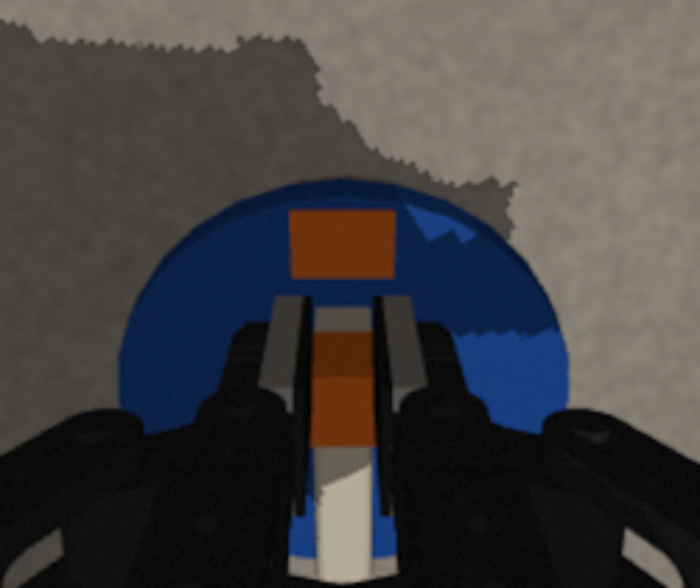

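Tilt is 8.9°, but the plain edge seems about 2.5 mm up, so the pads hold a bit too firmly to let the lid turn. I'll lower it back onto the rim and ease the grip slightly.

Request:
{"api": "play_rows", "payload": {
  "slide": [
    [0.3, 0, 2],
    [0.5, 0, 3.5],
    [0.5, 0, 3.5],
    [0.5, 0, 3.5]
  ],
  "turn": [0, 0, 0, 0],
  "fingers": [0.132, 0.132, 0.1335, 0.1335]
}}

```text
clock: 5.18
eef_pos: [616.5, -266.4, 55.1]
tool_rot: [-3.14, 0.003, -0.551]
force: [0.4, 0.5, 0.6]
width: 11.0
```

```bash
python3 -c "
from h import *
rel([621.2,-269.4,46],np.radians(-31.5))
tilt('w6')"
```

```text
clk 5.17 pos [ 616.5 -266.4   55.1] rot [-3.1398  0.0032 -0.5512] w 11.02 F [0.36 0.53 0.6 ] T [ 0.062 -0.05   0.026] -> slide [5.6 0.1 9.1] turn -0.001
n 4271 tilt u 8.1 v 0.0 deg top z at old centre 30.0, at -45u 23.6 rms 0.47
```

Request:
{"api": "play_rows", "payload": {
  "slide": [
    [0, 0, 0],
    [-0.5, 0, -1],
    [-1, 0, -2],
    [-1, 0, -2]
  ],
  "turn": [0, 0, 0, 0],
  "fingers": [0.135, 0.135, 0.135, 0.135]
}}

```text
clock: 5.72
eef_pos: [615.8, -265.9, 57.3]
tool_rot: [-3.14, 0.003, -0.551]
force: [-0.2, 0.1, -0.8]
width: 11.1
```

```bash
python3 -c "
from h import *
rel([621.2,-269.4,46],np.radians(-31.5))
tilt('w7')"
```

```text
clk 5.72 pos [ 615.8 -265.9   57.3] rot [-3.1397e+00  2.8000e-03 -5.5120e-01] w 11.08 F [-0.24  0.07 -0.79] T [-0.017 -0.022 -0.008] -> slide [ 6.5  0.1 11.3] turn -0.001
n 4546 tilt u 10.0 v 0.0 deg top z at old centre 31.7, at -45u 23.7 rms 0.46
```

Now it pivots: 10.0° with the edge on the rim. A bit more to reach about 12°.

Request:
{"api": "play_rows", "payload": {
  "slide": [
    [-0.5, 0, -1],
    [-1, 0, -2],
    [-1.1, 0, -2.3],
    [-1.1, 0, -2.3],
    [-1.1, 0, -2.3]
  ],
  "turn": [0, 0, 0, 0, 0],
  "fingers": [0.135, 0.135, 0.135, 0.135, 0.135]
}}

```text
clock: 6.4
eef_pos: [614.8, -265.4, 59.5]
tool_rot: [-3.14, 0.003, -0.551]
force: [-0.5, -0.3, -1.6]
width: 11.6
```

```bash
python3 -c "
from h import *
rel([621.2,-269.4,46],np.radians(-31.5))
tilt('w8')"
```

```text
clk 6.40 pos [ 614.8 -265.4   59.5] rot [-3.1397e+00  2.9000e-03 -5.5120e-01] w 11.57 F [-0.53 -0.29 -1.58] T [-0.002 -0.03  -0.011] -> slide [ 7.6  0.1 13.5] turn -0.001
n 4546 tilt u 11.9 v -0.0 deg top z at old centre 33.4, at -45u 23.9 rms 0.47
```

View pics/w8c.png

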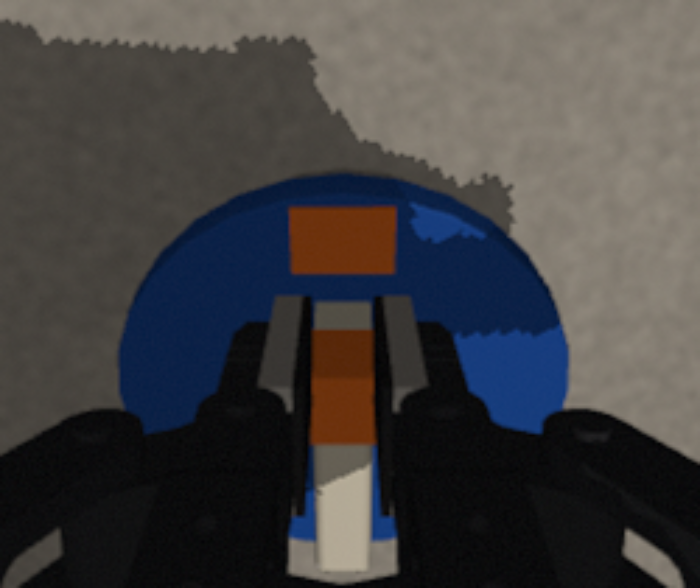

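11.9° with the plain edge on the rim (23.9 against 23.1 + bias). To get an even gap, I'll pivot back to about 3° without closing the lid, firm up the grip, then lift.

Request:
{"api": "play_rows", "payload": {
  "slide": [
    [1.3, 0, 2.5],
    [2.6, 0, 5],
    [3.9, 0, 7.5],
    [5.2, 0, 9.8],
    [5.7, 0, 10.7]
  ],
  "turn": [0, 0, 0, 0, 0],
  "fingers": [0.135, 0.135, 0.135, 0.135, 0.135]
}}

```text
clock: 7.08
eef_pos: [619.7, -268.4, 48.6]
tool_rot: [-3.14, 0.003, -0.551]
force: [0.2, 0.6, -0.2]
width: 11.7
```

Request:
{"api": "play_rows", "payload": {
  "slide": [
    [0, 0, 0],
    [0, 0, 0],
    [0, 0, 0]
  ],
  "turn": [0, 0, 0],
  "fingers": [0.125, 0.11, 0.1]
}}

```text
clock: 7.45
eef_pos: [619.7, -268.4, 48.7]
tool_rot: [-3.14, 0.003, -0.551]
force: [0.4, -0.6, -0.4]
width: 9.2
```

```bash
python3 -c "
from h import *
rel([621.2,-269.4,46],np.radians(-31.5))
tilt('w9')"
```

```text
clk 7.45 pos [ 619.7 -268.4   48.7] rot [-3.1398e+00  2.9000e-03 -5.5130e-01] w 9.20 F [ 0.36 -0.62 -0.44] T [ 0.001 -0.001  0.022] -> slide [1.8 0.1 2.7] turn -0.002
n 4152 tilt u 2.4 v -0.1 deg top z at old centre 25.2, at -45u 23.3 rms 0.48
```

View pics/w9c.png

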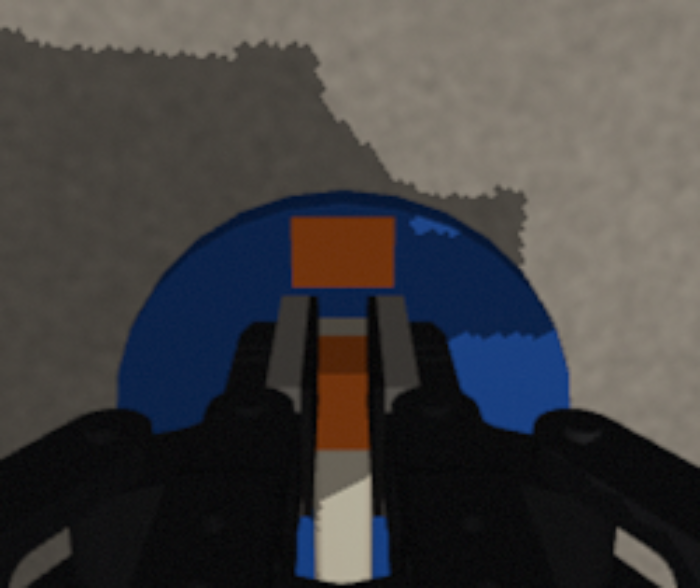

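Request:
{"api": "play_rows", "payload": {
  "slide": [
    [0, 0, -3],
    [0, 0, -7],
    [0, 0, -11],
    [0, 0, -14],
    [0, 0, -16.5]
  ],
  "turn": [0, 0, 0, 0, 0],
  "fingers": [0.1, 0.1, 0.1, 0.1, 0.1]
}}

```text
clock: 8.12
eef_pos: [620.0, -268.6, 65.5]
tool_rot: [-3.14, 0.002, -0.551]
force: [-0.2, -1.0, -0.7]
width: 9.1
```

```bash
python3 -c "
from h import *
rel([621.2,-269.4,46],np.radians(-31.5))
tilt('w10')
im,d,p=snap('scene','s10')
cv2.imwrite('pics/s10c.png',cv2.resize(im[210:350,200:400],None,fx=4,fy=4))"
```

```text
clk 8.12 pos [ 620.  -268.6   65.5] rot [-3.1397e+00  2.3000e-03 -5.5130e-01] w 9.08 F [-0.17 -1.02 -0.68] T [-0.055 -0.034  0.008] -> slide [ 1.5  0.1 19.5] turn -0.001
n 4651 tilt u 10.8 v -0.0 deg top z at old centre 38.5, at -45u 30.0 rms 0.46
```

View pics/s10c.png

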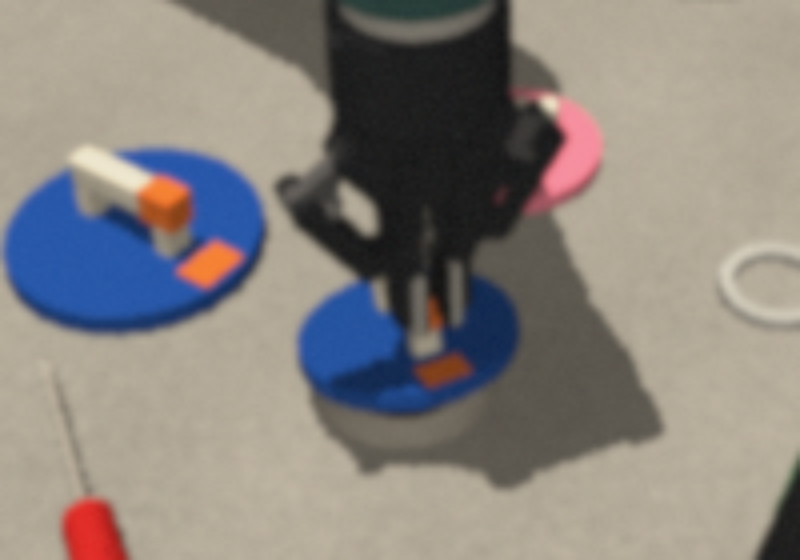

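View pics/w10c.png

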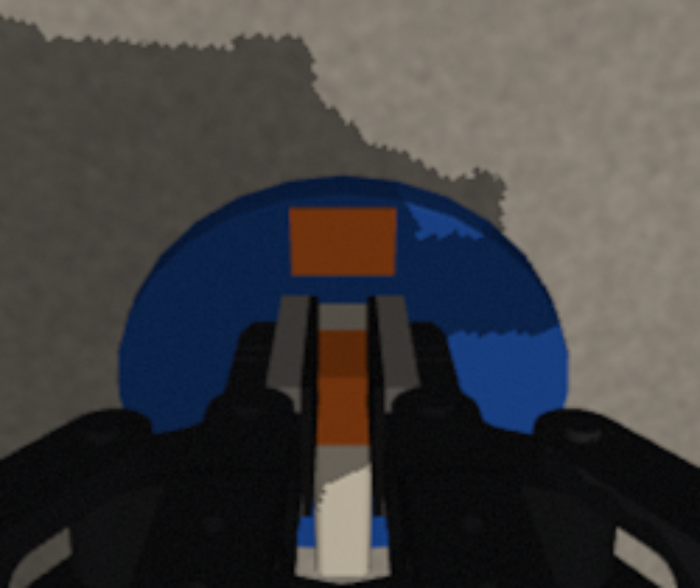

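Even at this grip the lid pivoted in the pads: 10.8°, with the plain edge only about 6.5 mm up and the skirt at rim level. I'll lower it back along the arc to a small tilt, clamp fully, and lift again checking early.

Request:
{"api": "play_rows", "payload": {
  "slide": [
    [-1.5, 0, 2.5],
    [-3.5, 0, 5],
    [-4, 0, 7],
    [-2.7, 0, 9.5],
    [-1.2, 0, 12]
  ],
  "turn": [0, 0, 0, 0, 0],
  "fingers": [0.1, 0.1, 0.1, 0.1, 0.11]
}}

```text
clock: 8.85
eef_pos: [619.4, -268.2, 53.5]
tool_rot: [-3.14, 0.001, -0.551]
force: [-0.1, -0.6, -1.1]
width: 9.4
```

```bash
python3 -c "
from h import *
rel([621.2,-269.4,46],np.radians(-31.5))
tilt('w11')"
```

```text
clk 8.85 pos [ 619.4 -268.2   53.5] rot [-3.1397e+00  1.5000e-03 -5.5120e-01] w 9.44 F [-0.13 -0.58 -1.14] T [ 0.007  0.053 -0.018] -> slide [2.2 0.1 7.5] turn -0.001
n 4401 tilt u 6.4 v -0.1 deg top z at old centre 28.5, at -45u 23.5 rms 0.47
```

Request:
{"api": "play_rows", "payload": {
  "slide": [
    [0.3, 0, 2.5],
    [0.6, 0, 4.7],
    [0.6, 0, 5],
    [0.6, 0, 5],
    [0.6, 0, 5]
  ],
  "turn": [0, 0, 0, 0, 0],
  "fingers": [0.11, 0.11, 0.06, 0.0, 0.0]
}}

```text
clock: 9.52
eef_pos: [619.9, -268.6, 48.3]
tool_rot: [-3.14, 0.001, -0.551]
force: [0.3, 0.0, -0.6]
width: 6.3
```

Request:
{"api": "play_rows", "payload": {
  "slide": [
    [0, 0, 0],
    [0, 0, 0],
    [0, 0, -1.5],
    [0, 0, -3],
    [0, 0, -3]
  ],
  "turn": [0, 0, 0, 0, 0],
  "fingers": [0, 0, 0, 0, 0]
}}

```text
clock: 10.15
eef_pos: [620.0, -268.6, 51.5]
tool_rot: [-3.14, 0.001, -0.551]
force: [0.7, -0.4, -0.6]
width: 6.6
```

```bash
python3 -c "
from h import *
rel([621.2,-269.4,46],np.radians(-31.5))
tilt('w12')"
```

```text
clk 10.15 pos [ 620.  -268.6   51.5] rot [-3.1397e+00  1.3000e-03 -5.5130e-01] w 6.60 F [ 0.72 -0.4  -0.6 ] T [-0.031 -0.031 -0.011] -> slide [1.5 0.1 5.5] turn -0.001
n 4451 tilt u 4.6 v -0.1 deg top z at old centre 27.0, at -45u 23.4 rms 0.47
```

View pics/w12c.png

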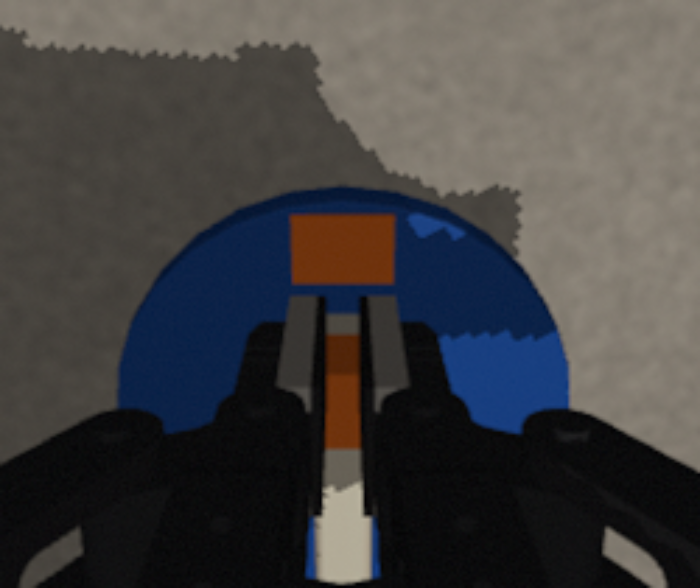

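Even full force doesn't hold it level from the bar's end. The tip is already done (11.9°, plain edge resting), so I'll lower the lid softly, shift the pads to the bar's middle where it hangs level, and do the clear lift from there.

Request:
{"api": "play_rows", "payload": {
  "slide": [
    [0.2, 0, 0],
    [0.2, 0, 0],
    [0.8, 0, 2.5],
    [1.5, 0, 5],
    [1.6, 0, 6.3]
  ],
  "turn": [0, 0, 0, 0, 0],
  "fingers": [0.06, 0.12, 0.132, 0.132, 0.132]
}}

```text
clock: 10.82
eef_pos: [621.6, -269.6, 45.3]
tool_rot: [-3.14, 0.001, -0.551]
force: [-0.0, 0.8, 7.0]
width: 11.5
```

```bash
python3 -c "
from h import *
rel([621.2,-269.4,46],np.radians(-31.5))
tilt('w13')"
```

```text
clk 10.82 pos [ 621.6 -269.6   45.3] rot [-3.1397e+00  8.0000e-04 -5.5130e-01] w 11.45 F [-0.    0.82  6.97] T [0.185 0.263 0.034] -> slide [-0.5  0.  -0.7] turn -0.002
n 3718 tilt u -0.1 v 0.0 deg top z at old centre 23.1, at -45u 23.2 rms 0.48
```

Request:
{"api": "play_rows", "payload": {
  "slide": [
    [0, 0, 0],
    [0, 0, 0],
    [-10, 0, 0],
    [-22, 0, 0],
    [-30, 0, 0]
  ],
  "turn": [0, 0, 0, 0, 0],
  "fingers": [0.16, 0.2, 0.2, 0.2, 0.2]
}}

```text
clock: 11.5
eef_pos: [594.8, -253.1, 45.4]
tool_rot: [-3.14, 0.002, -0.551]
force: [-0.4, 0.1, -0.2]
width: 17.1
```

```bash
python3 -c "
from h import *
from scipy.spatial.transform import Rotation as S
rel([621.2,-269.4,46],np.radians(-31.5))
s=ctrl.read_state()
tilt('w14');im,d,p=load('w14');W=cloud(d,p);T=(W-s['eef_pos'])@S.from_euler('xyz',s['tool_rot']).as_matrix()
for v in range(160,300,3): print(v,T[v,322].round(1),W[v,322,2].round(1),im[v,322])
"
```

```text
clk 11.50 pos [ 594.8 -253.1   45.4] rot [-3.1396e+00  2.0000e-03 -5.5120e-01] w 17.08 F [-0.44  0.07 -0.17] T [-0.032 -0.019 -0.048] -> slide [31.   0.1 -0.6] turn -0.001
n 8298 tilt u -0.0 v -0.0 deg top z at old centre 23.1, at -45u 23.1 rms 0.48
160 [46.3 -1.1 21.8] 23.5 [ 32 104 183]
163 [44.8 -1.1 20.6] 24.8 [ 34 106 185]
166 [43.  -1.1 21.1] 24.2 [ 34 104 184]
169 [41.2 -1.1 21.4] 24.0 [ 34 104 184]
172 [39.4 -1.1 21.4] 24.0 [ 34 104 182]
175 [37.8 -1.1 20.8] 24.6 [ 28  94 171]
178 [35.8 -1.1 22. ] 23.4 [ 31 104 185]
181 [34.2 -1.1 21.1] 24.3 [ 14  53 114]
184 [32.4 -1.1 21.1] 24.2 [40 50 97]
187 [30.4 -1.1 21.9] 23.4 [76 36 11]
190 [28.6 -1.1 22.1] 23.3 [75 35 11]
193 [26.7 -1.1 22.1] 23.2 [76 37 14]
196 [24.7 -1.1 22.7] 22.6 [76 39 21]
199 [27.5 -1.1  6.7] 38.7 [33 50 79]
202 [27.8 -1.1  0.2] 45.2 [ 9 36 80]
205 [27.3 -1.1 -3.4] 48.8 [ 7 36 80]
208 [26.6 -1.1 -6.4] 51.7 [ 14  51 111]
211 [24.8 -1.1 -5.5] 50.8 [ 11  52 115]
214 [23.3 -1.1 -5.8] 51.2 [ 16  54 116]
217 [21.8 -1.1 -6.1] 51.5 [ 16  55 117]
220 [20.2 -1.1 -6.1] 51.5 [ 15  53 116]
223 [18.5 -1.1 -5.7] 51.1 [ 16  54
[... 332 characters left out ...]
3.3 -1.1 -5.2] 50.7 [ 91 102 108]
253 [ 1.4 -1.1 -4.9] 50.4 [ 90 102 107]
256 [-0.3 -1.1 -5. ] 50.4 [ 90 102 107]
259 [-1.7 -1.1 -5.6] 51.1 [ 90 101 106]
262 [-3.5 -1.1 -5.6] 51.1 [ 91 102 108]
265 [-5.3 -1.1 -5.5] 50.9 [ 92 103 108]
268 [-7.1 -1.1 -5.4] 50.8 [ 90 101 107]
271 [-9.5 -1.1 -4.4] 49.8 [ 90 101 107]
274 [-11.1  -1.1  -4.7] 50.2 [ 91 102 107]
277 [-12.2  -1.1  -5.9] 51.4 [ 89 101 106]
280 [-13.8  -1.1  -6.2] 51.6 [ 89 101 106]
283 [-15.8  -1.1  -6. ] 51.5 [ 89 100 106]
286 [-17.5  -1.1  -6.3] 51.7 [ 89 101 107]
289 [-19.8  -1.1  -5.5] 51.0 [ 89 101 106]
292 [-21.8  -1.1  -5.3] 50.8 [ 90 102 108]
295 [-23.1  -1.1  -6.2] 51.7 [ 90 101 107]
298 [-25.7  -1.1  -5.1] 50.6 [ 89 101 106]
```

View pics/w14c.png

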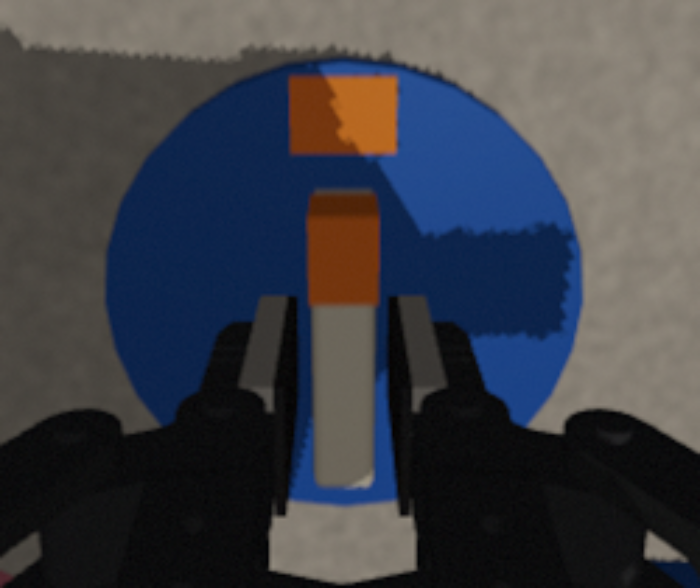

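Released cleanly, and the lid hasn't shifted (bar end at 27.6 against 27.8 before). Now a deeper grip at the middle of the bar.

Request:
{"api": "play_rows", "payload": {
  "slide": [
    [-1, 0, 3],
    [-1, 0, 6],
    [-1, 0, 6],
    [-1, 0, 6],
    [-1, 0, 6]
  ],
  "turn": [0, 0, 0, 0, 0],
  "fingers": [0.2, 0.17, 0.14, 0.12, 0.1]
}}

```text
clock: 12.18
eef_pos: [593.3, -251.9, 39.3]
tool_rot: [-3.139, 0.003, -0.551]
force: [0.6, 0.8, -0.4]
width: 10.1
```

Request:
{"api": "play_rows", "payload": {
  "slide": [
    [0, 0, 0],
    [0, 0, 0],
    [0, 0, -2],
    [0, 0, -4],
    [0, 0, -4]
  ],
  "turn": [0, 0, 0, 0, 0],
  "fingers": [0.09, 0.09, 0.09, 0.09, 0.09]
}}

```text
clock: 12.8
eef_pos: [593.5, -252.1, 43.6]
tool_rot: [-3.139, 0.003, -0.551]
force: [-0.4, 0.1, -0.7]
width: 10.4
```

```bash
python3 -c "
from h import *
rel([621.2,-269.4,46],np.radians(-31.5))
tilt('w15')"
```

```text
clk 12.80 pos [ 593.5 -252.1   43.6] rot [-3.1394e+00  2.8000e-03 -5.5110e-01] w 10.43 F [-0.36  0.13 -0.69] T [ 0.027 -0.028  0.031] -> slide [32.7  0.2 -2.5] turn -0.001
n 9552 tilt u 0.0 v 0.1 deg top z at old centre 27.6, at -45u 27.6 rms 0.48
```

Request:
{"api": "play_rows", "payload": {
  "slide": [
    [0, 0, -3],
    [0, 0, -6.5],
    [0, 0, -10],
    [0, 0, -12.5],
    [0, 0, -12.5]
  ],
  "turn": [0, 0, 0, 0, 0],
  "fingers": [0.09, 0.09, 0.09, 0.09, 0.09]
}}

```text
clock: 13.48
eef_pos: [593.6, -252.1, 56.3]
tool_rot: [-3.139, 0.003, -0.551]
force: [-0.9, -0.3, -0.7]
width: 10.2
```

Request:
{"api": "play_rows", "payload": {
  "slide": [
    [0, 0, 0],
    [0, 0, 0],
    [0, 0, 0],
    [0, 0, 0]
  ],
  "turn": [0, 0, 0, 0],
  "fingers": [0.09, 0.09, 0.09, 0.09]
}}

```text
clock: 13.98
eef_pos: [593.5, -252.1, 56.2]
tool_rot: [-3.139, 0.003, -0.551]
force: [-0.1, -0.5, -0.3]
width: 10.2
```

```bash
python3 -c "
from h import *
rel([621.2,-269.4,46],np.radians(-31.5))
tilt('w16')
im,d,p=snap('scene','s16')
cv2.imwrite('pics/s16c.png',cv2.resize(im[210:350,200:400],None,fx=4,fy=4))"
```

```text
clk 13.97 pos [ 593.5 -252.1   56.2] rot [-3.1394e+00  2.7000e-03 -5.5120e-01] w 10.16 F [-0.14 -0.51 -0.35] T [-0.002  0.01  -0.008] -> slide [32.7  0.2 10.1] turn -0.001
n 10346 tilt u 0.0 v 0.1 deg top z at old centre 40.2, at -45u 40.2 rms 0.48
```

View pics/s16c.png

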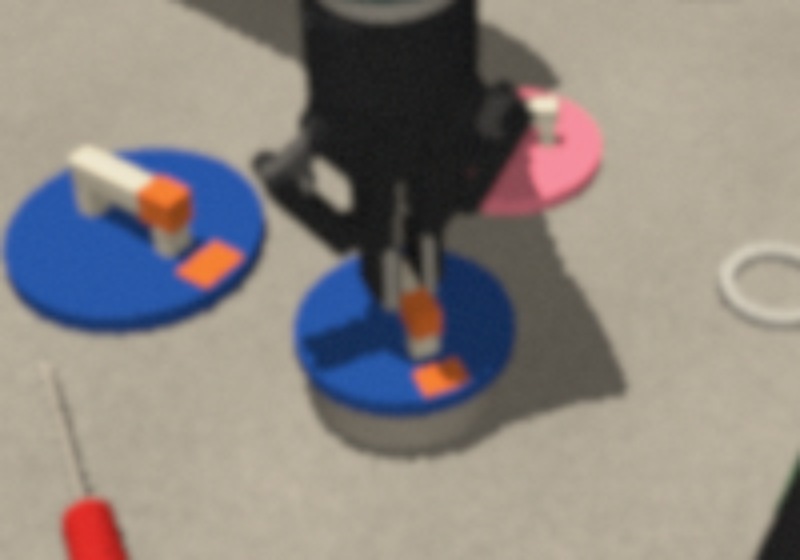

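The lid is up 17 mm and level: underside gap about 17 mm, skirt about 11 mm above the rim. Before lowering I'll check lid-to-dish centring within this picture.

```bash
python3 -c "
from h import *
from scipy.optimize import least_squares
im,d,p=load('s16')
hsv=cv2.cvtColor(im,cv2.COLOR_BGR2HSV);H,S=hsv[...,0],hsv[...,1]
m=((H>95)&(H<125)&(S>120))|((H>5)&(H<20)&(S>140));m[:,:268]=0;m[:,335:]=0;m[:265]=0;m[325:]=0
cs,_=cv2.findContours(m.astype(np.uint8),cv2.RETR_EXTERNAL,cv2.CHAIN_APPROX_NONE);q=max(cs,key=cv2.contourArea)[:,0,:]
P=ray(q,39.1,p)[:,:2]
# top-edge far/left/right parts
f=lambda x:np.hypot(*(P-x[:2]).T)-53
r=least_squares(f,[593,-252],loss='soft_l1');c=r.x;print('lid in scene frame',c,'cost',r.cost,len(P))
def proj(Q):
    C=(Q-np.array(p['position']))@rot(p);return np.c_[p['cx']+p['fx']*C[:,0]/-C[:,2],p['cy']-p['fy']*C[:,1]/-C[:,2]]
k=6;x0,y0=260,255
o=cv2.resize(im[y0:y0+80,x0:x0+85],None,fx=k,fy=k,interpolation=cv2.INTER_CUBIC)
t=np.linspace(0,2*np.pi,100)
for rad,z,col in((53,39.1,(0,255,255)),(53,29.1,(0,255,255)),(45,0,(0,0,255)),(45,18,(0,255,0))):
    uv=proj(np.c_[c[0]+rad*np.cos(t),c[1]+rad*np.sin(t),0*t+z]);cv2.polylines(o,[np.int32((uv+.5-[x0,y0])*k)],True,col,1)
cv2.imwrite('pics/ov16.png',o)
"
```

```text
lid in scene frame [ 595.4604409  -258.41842712] cost 1820.2393943674397 201
```

View pics/ov16.png

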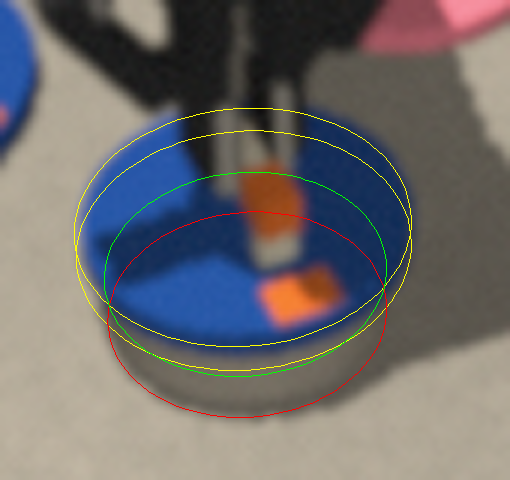

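The dish outline matches within about 1–2 mm of concentric, against 5 mm of play. Lowering straight down, slowly at the end.

Request:
{"api": "play_rows", "payload": {
  "slide": [
    [0, 0, 4],
    [0, 0, 8],
    [0, 0, 12],
    [0, 0, 14.5],
    [0, 0, 16]
  ],
  "turn": [0, 0, 0, 0, 0],
  "fingers": [0.09, 0.09, 0.09, 0.09, 0.09]
}}

```text
clock: 14.7
eef_pos: [593.4, -252.1, 40.0]
tool_rot: [-3.139, 0.003, -0.551]
force: [-0.3, 0.5, -0.5]
width: 10.0
```

Request:
{"api": "play_rows", "payload": {
  "slide": [
    [0, 0, 0.5],
    [0, 0, 1],
    [0, 0, 1.2],
    [0, 0, 1.2]
  ],
  "turn": [0, 0, 0, 0],
  "fingers": [0.09, 0.09, 0.09, 0.09]
}}

```text
clock: 15.2
eef_pos: [593.5, -252.1, 39.1]
tool_rot: [-3.139, 0.003, -0.551]
force: [-0.2, -0.5, 2.0]
width: 10.1
```

```bash
python3 -c "
from h import *
rel([593.5,-252.1,39],np.radians(-31.5))
tilt('w17')"
```

```text
clk 15.20 pos [ 593.5 -252.1   39.1] rot [-3.1393e+00  2.6000e-03 -5.5110e-01] w 10.10 F [-0.24 -0.47  1.98] T [ 0.062  0.168 -0.025] -> slide [-0.   0.   0.1] turn -0.001
n 10095 tilt u 0.0 v -0.0 deg top z at old centre 23.1, at -45u 23.1 rms 0.48
```

Seated at 2 N, level, height as at the start. Letting go.

Request:
{"api": "play_rows", "payload": {
  "slide": [
    [0, 0, 0],
    [0, 0, 0],
    [0, 0, 0],
    [0, 0, 0],
    [0, 0, 0]
  ],
  "turn": [0, 0, 0, 0, 0],
  "fingers": [0.12, 0.15, 0.2, 0.3, 0.35]
}}

```text
clock: 15.88
eef_pos: [593.5, -252.1, 39.1]
tool_rot: [-3.139, 0.003, -0.551]
force: [-0.6, -0.1, -0.1]
width: 29.9
```

Request:
{"api": "play_rows", "payload": {
  "slide": [
    [0, 0, -8],
    [0, 0, -25],
    [0, 0, -50],
    [0, 0, -75],
    [0, 0, -90]
  ],
  "turn": [0, 0, 0, 0, 0],
  "fingers": [0.4, 0.4, 0.4, 0.4, 0.4]
}}

```text
clock: 16.5
eef_pos: [594.5, -252.9, 131.7]
tool_rot: [-3.139, -0.0, -0.551]
force: [0.6, 0.6, -0.2]
width: 34.1
```

Request:
{"api": "play_rows", "payload": {
  "slide": [
    [-20, 0, -15],
    [-50, 0, -30],
    [-85, 0, -45],
    [-115, 0, -55],
    [-130, 0, -60]
  ],
  "turn": [0, 0, 0, 0, 0],
  "fingers": [0.4, 0.4, 0.4, 0.4, 0.4]
}}

```text
clock: 17.12
eef_pos: [482.7, -184.2, 192.6]
tool_rot: [-3.138, -0.001, -0.551]
force: [0.6, -0.2, 0.0]
width: 34.1
```

```bash
python3 -c "
from h import *
rel([593.5,-252.1,39],np.radians(-31.5))
im,d,p=snap('wrist','w18')
im,d,p=snap('scene','s18')
cv2.imwrite('pics/s18c.png',cv2.resize(im[210:350,200:400],None,fx=4,fy=4))
im,d,p=snap('top','t18')
try: meas(im,d,p,(395,475,115,195))
except Exception as e: print(e)
"
```

```text
clk 17.12 pos [ 482.7 -184.2  192.6] rot [-3.1383e+00 -8.0000e-04 -5.5100e-01] w 34.12 F [ 0.59 -0.25  0.05] T [0.051 0.005 0.037] -> slide [129.8   0.3 153.7] turn -0.001
blue z 20.571773497222296
circle ((605.8897705078125, -244.60137939453125), 49.80097198486328) ((609.1975708007812, -237.72488403320312), (54.19595718383789, 99.03228759765625), 33.44776153564453)
bar 119 ((591.197265625, -251.23773193359375), (12.81301498413086, 56.33122253417969), 56.96073532104492) yaw -37.71222 z 48.5993671106321
mark [ 628.52827565 -273.42568733   22.        ]
```

View pics/w18.png

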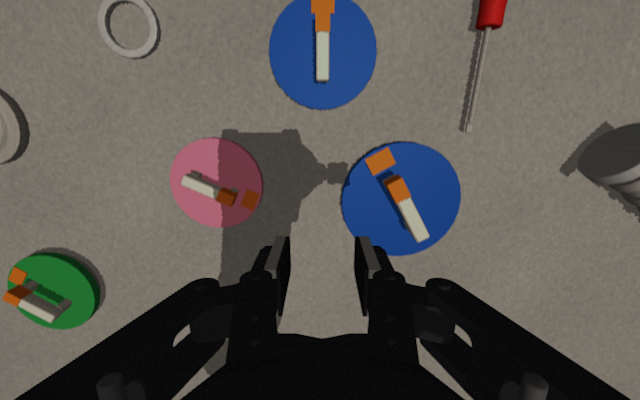

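View pics/s18c.png

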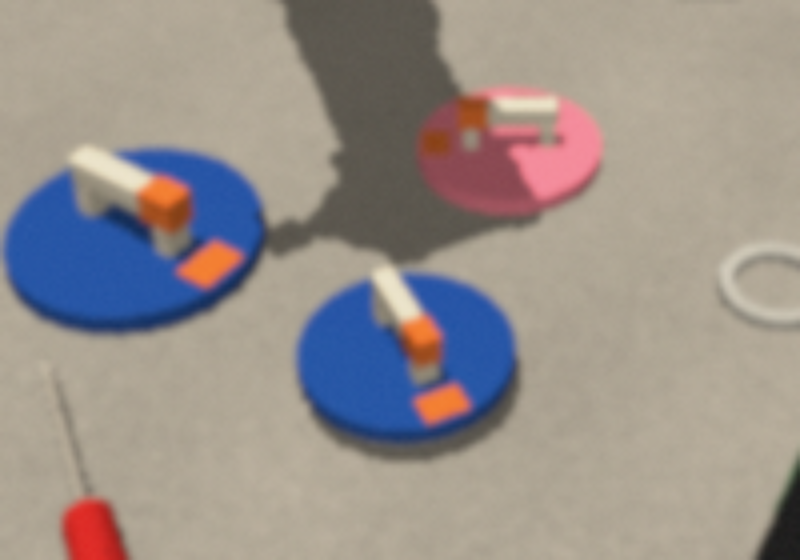

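View pics/t18.png

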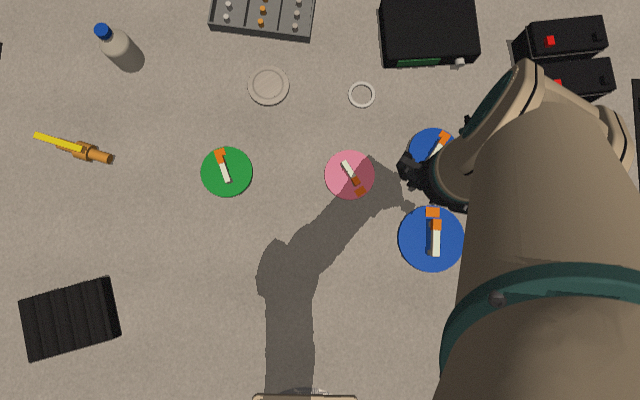

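The pictures show the lid closed and free at about (310,299) in the scene view, with the green, pink and large blue lids where they were. Last check is its position against the first picture.

```bash
python3 -c "
from h import *
for f in('scene0','s18'):
    im,d,p=load(f);hsv=cv2.cvtColor(im,cv2.COLOR_BGR2HSV);H,S=hsv[...,0],hsv[...,1]
    for n,m in(('blue',(H>95)&(H<125)&(S>150)),('or',(H>5)&(H<20)&(S>150))):
        mm=np.zeros_like(H);mm[265:325,265:335]=m[265:325,265:335]
        k,l,st,ce=cv2.connectedComponentsWithStats(mm)
        print(f,n,[(ce[i].round(1),st[i]) for i in range(1,k) if st[i,4]>40])
a,_,_=load('scene0');b,_,_=load('s18')
x=np.hstack([cv2.resize(q[265:330,260:345],None,fx=4,fy=4,interpolation=cv2.INTER_CUBIC) for q in(a,b)]);cv2.imwrite('pics/cmp.png',x)
"
```

```text
scene0 blue [(array([299.4, 299.5]), array([ 275,  279,   53,   41, 1231], dtype=int32))]
scene0 or [(array([304.5, 294.7]), array([300, 290,   9,  11,  74], dtype=int32)), (array([309.8, 310.3]), array([304, 307,  12,   8,  59], dtype=int32))]
s18 blue [(array([299.8, 299.7]), array([ 275,  279,   53,   41, 1228], dtype=int32))]
s18 or [(array([304.8, 294.9]), array([301, 290,   8,  11,  70], dtype=int32)), (array([310. , 310.6]), array([305, 307,  11,   8,  59], dtype=int32))]
```

View pics/cmp.png

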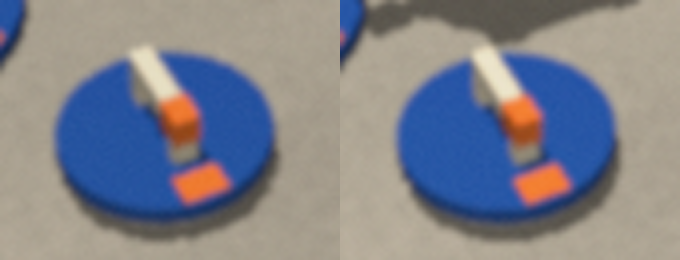

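Lid and dish are back within about 0.3 px (under 1 mm) of the start. Handing in.

```bash
python3 -c "
from cell import ctrl
print(ctrl.finish_job())"
```

```text
the job is handed in; nothing more can be done
None
```

The sealing ring is aired and the blue lid is back on its dish, closed and released. I handed it in at about 17 s of the 35 s. Two steps along the way didn't go as asked.

- **Tipping:** The tool can't be pitched, so I held the orange end of the bar in a light pinch and raised it along an arc. The lid turned in the pads to 11.9° with its plain edge on the rim.
- **Lifting:** I then lifted the lid level by the middle of its bar. It rose 17 mm, leaving about 11 mm between skirt and rim.
- **Last checks:** I lowered the lid to a 2 N touch before opening the fingers. It is flat at its starting height, and within about 0.3 px (under 1 mm) of its first position in the scene picture. Lid and dish looked concentric to 1–2 mm. The dish showed no visible shift, and the green lid looks untouched.

What did not go cleanly:
- **Plain edge left the rim early:** At about 9° the pinch was too firm and the plain edge rose about 2.5 mm. I set it back down before tipping to 11.9°.
- **Lift needed a second grip:** My first lift, still holding the end of the bar, let the lid turn back to 10.8° with the plain edge about 6.5 mm up. Clamping harder did not stop it turning. I closed the lid softly, let go, and took the bar by its middle, so the lid was briefly shut between tipping and lifting.
- **Cameras disagreed:** They differed by 3–8 mm on where the lid stood. I used the wrist view, checked against the pads in the same picture.

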